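# Lay out the nozzle set on its marked pads

### The job

Get the nozzle set ready for its spray test: put the orange nozzle, the black bayonet cap, the chrome flow meter and the white swirl plate each on the blue pad that carries its outline, centred on the outline and the same way up as now, with the cap's ears and the meter's length lined up with theirs. Set the parts down without dropping them, and leave the yellow cup standing where it is.

Things in the scene. Friction and masses are not known exactly. Their poses are not given: they have to be found in the camera images.
- nozzle_c (a point): orange anti-drift nozzle standing upright: round, 32 mm across and straight for its lower 32 mm, then tapering to 22 mm, 46 mm tall, about 30 g. The point is on its axis, half-way up (23 mm above its foot); z up along its axis.
- cap_c (a point): black bayonet cap lying flat, rubber seal ring on top: round body 48 mm across, 26 mm tall, with two opposite ears 14 mm wide (from 2 to 16 mm up) that reach out along its x axis to 70 mm over all; about 40 g. The point is at its centre, 13 mm above its underside; z up. Grip the body across y (48 mm).
- meter_c (a point): chrome flow meter body lying flat: square block 40 mm (x) by 32 mm (y) by 32 mm tall with a round pipe stub on either end along x, 84 mm over all, and a dark round boss on top 6 mm high (38 mm over all in height); about 180 g. The point is at the block's centre, 16 mm above its underside; x along the pipe, z up. Grip the block across y (32 mm).
- swirl_c (a point): white nylon swirl plate lying flat: disc 38 mm across, 10 mm thick, with black slots on top; about 15 g. The point is at its centre, 5 mm above its underside; z up.
- pad_nozzle_top (a point): fixed blue pad 96 x 72 x 5 mm lying on the worktop, long side along its x; painted on its middle is a plain orange disc 32 mm across, for the nozzle. The point is the middle of the pad's upper face (5 mm above the worktop), which is also the middle of the outline; z up.
- pad_cap_top (a point): fixed blue pad 96 x 72 x 5 mm lying on the worktop, long side along its x; painted on its middle is a black cap outline, a disc 48 mm across with two ears along the pad's x axis, for the cap. The point is the middle of the pad's upper face (5 mm above the worktop), which is also the middle of the outline; z up.
- pad_meter_top (a point): fixed blue pad 96 x 72 x 5 mm lying on the worktop, long side along its x; painted on its middle is a long silver flow meter outline, 84 mm along the pad's x axis and 32 mm wide at the middle, for the flow meter. The point is the middle of the pad's upper face (5 mm above the worktop), which is also the middle of the outline; z up.
- pad_swirl_top (a point): fixed blue pad 96 x 72 x 5 mm lying on the worktop, long side along its x; painted on its middle is a white disc 38 mm across with a small black dot, for the swirl plate. The point is the middle of the pad's upper face (5 mm above the worktop), which is also the middle of the outline; z up.
- cup: yellow plastic calibration cup standing loose on the worktop, open at the top, about 68 mm across and 90 mm tall; origin at the centre of its underside. To be left alone. No other loose thing among the parts and pads is taller than 46 mm, and nothing loose reaches within 55 mm of a part's or a pad's centre at the start, except the part itself.
Mind the look-alikes: they are no part of the job. Leave any green or turquoise look-alike of the part that bears meter_c alone.

How it is judged:
By the outcome, as a careful person would: the job done as asked, in the order asked, and still so for the second after the job is handed in, with the robot touching nothing.
It also fails if it takes over 106 s, if anything falls off the work surface, if the arm or the gripper's body presses on something with over 40 N, if the wrist force passes 120 N, or if a joint passes its speed limit or range.

### The arm

A 6-joint arm with a two-finger parallel gripper is mounted at the origin on the work surface. World frame = base frame: x ahead of the robot, y to its left, z up, the work surface at z = 0. Lengths are in m, angles in rad, forces in N, time in s.
With the tool pointing down it reaches from about 0.35 to 0.975 m from the base axis. Payload 4.9 kg.
Tool frame: the origin (TCP) lies midway between the tips of the shut fingers; the grasp point (between the pads) lies 19 mm behind it (manip.pinch_z is the distance from the TCP to the grasp point, in m); z points along the fingers, y is the direction in which the jaws open and shut (so a half turn about z gives the same grasp; the last joint's range is limited). The gripper opens to 85 mm and grips with 20 to 120 N. Pads are 22 mm wide; open, the fingers measure 114 mm over their backs; the gripper's body (76 mm by 85 mm) begins 54 mm behind the grasp point. The pads swing forward as they close: fully open they stand 13 mm farther back than shut.
Start: joints at [-1.351, 0.053, 1.613, -0, 1.476, -0.119], TCP at [0.208, -0.589, 0.231] pointing down, gripper open.
Joint ranges: [-3.01, 3.01], [-1.01, 2.22], [0.06, 2.58], [-1.02, 4.17], [0.09, 2.62], [-3.14, 3.14]. Speed limits (rad/s): [2.57, 2.57, 3.14, 3.14, 3.14, 3.14].

### API

Orientations are given as a unit quaternion [w, x, y, z].
In Python, from plant import manip gives the robot as it stands.
- The arm moves only by the tool drive_tool, never from a script. Its argument "commands" is text: rows parted by semicolons, each of 5 numbers parted by spaces: the finger opening in mm, from 0 to 85.4, then the shift along the tool's x, y, z in units of 30 mm (1.0 is 30 mm), then the turn about the tool's z in degrees. A call has exactly 8 rows; each row shifts and turns the commanded pose from where the row before left it, along the tool's axes as they then stand; what a row does not reach is not made up. A row lasts 1/8 s, in which the tool goes at most 62.5 mm and 10.7 degrees, less where a joint would pass 70% of its speed; a pose out of reach is approached as far as the arm can. A call is refused whole if a number of a shift passes 1 or a number of a turn 10.7, either way. A call with a gripper value outside its range is refused whole. The fingers move at their own pace and stop on an object; the grip force is fixed at half the most. Time passes only in rows, so rows that do not move let the fingers close, or fill a call up. It gives the time, the measured TCP pose, the force and the opening at its end, in the units of the state.
- manip.state(): the state, without advancing time (a new reading comes with each control period).
- manip.grab_frame(name): name is "scene" or "top"; returns the picture (480x640x3 uint8, red, green, blue); there is no depth.
- manip.camera_params(name): a dict with "fx", "fy", "cx", "cy" (pixels), "distortion" ([k1, k2, p1, p2, k3] as OpenCV has them; the pictures are not rectified), "xyz" and "orientation" of the camera in the world. Camera axes: x right, y down, z forward; pixel columns grow to the right and rows downward; lengths in m; the calibration is good to about 2 mm. A picture is of the moment at which its call begins. camera_params takes no time and is no camera call.
- manip.job_done(): hands the job in, once; it reports no verdict.
The state is a dict: "time": time; "joint_pos": joint angles; "joint_vel": joint speeds; "joint_efforts": joint torques, N m; "tool_pos": TCP position; "tool_rot": TCP orientation; "contact_force": force on the tool from outside, world axes, zero at the start; "ft_torque": the same for the moment, N m; "gripper_width": opening from 0.0 (shut) to 1.0 (fully open).
Only numpy, scipy, OpenCV 4.12 (cv2) and the standard library are available. Lean on these libraries where they do the work, as an engineer would, in place of code of your own. Each camera call takes 0.05 s, during which the arm holds its last target. There are 200 camera calls.

## Working session

There is one attempt and no reset: what is moved stays moved. The work goes in short steps, Python scripts to look and compute and a tool call to move; the robot and the scene stay as the last step left them, time stands still between calls to the robot, and variables do not carry over. Pictures are saved under pics/ and viewed, about 12 in all and at most 16, crops included, and the job is handed in when it is done.

Besides the shell and the picture viewer there is one more tool, called as a command line: name --argument value ..., lists and objects as JSON in quotes. drive_tool: Moves the arm, as the interface text tells. Its arguments: {"type":"object","properties":{"commands":{"type":"string"}},"required":["commands"]}

```bash
mkdir -p pics; ls
python3 - <<'E'
from plant import manip
import cv2
for n in("scene","top"):
    cv2.imwrite(f"pics/{n}0.png",manip.grab_frame(n)[:,:,::-1]); print(manip.camera_params(n))
s=manip.state();print(s)
E
```

```text
pics
{'fx': 507.4321104446575, 'fy': 507.4321104446575, 'cx': 312.79788667694953, 'cy': 231.69147108653607, 'distortion': array([0.0120782, 0.       , 0.       , 0.       , 0.       ]), 'xyz': array([ 1.01116908, -0.37252975,  0.93009299]), 'orientation': array([-0.27591591,  0.84803311,  0.43232461, -0.13343794])}
{'fx': 473.6426537748246, 'fy': 473.6426537748246, 'cx': 328.90010436607446, 'cy': 233.00108510139438, 'distortion': array([0.04190517, 0.        , 0.        , 0.        , 0.        ]), 'xyz': array([ 0.4216204 , -0.00716503,  1.13918047]), 'orientation': array([-0.03185962,  0.71207897, -0.7006472 ,  0.03196875])}
{'time': 0.1, 'joint_pos': array([-1.35100157e+00,  5.33330752e-02,  1.61419797e+00,  1.51210835e-05,
        1.47600023e+00, -1.19031317e-01]), 'joint_vel': array([-1.71168932e-03,  9.44126577e-05, -5.75750286e-03, -4.92465206e-04,
        1.04008234e-03, -3.08751989e-05]), 'joint_efforts': array([-4.79960217e-04, -3.94906783e+01, -3.71361530e+01, -1.87526243e-04,
        3.97270560e-03,  1.41950345e-06]), 'tool_pos': array([ 0.20759592, -0.58889976,  0.23013512]), 'tool_rot': array([-9.68460313e-04,  9.85683559e-01,  1.68603028e-01, -4.12985622e-05]), 'contact_force': array([ 0.82045846,  0.79121902, -0.19693216]), 'ft_torque': array([-0.04557866, -0.02492563,  0.03600702]), 'gripper_width': 0.9956707511329238}
```

View pics/top0.png

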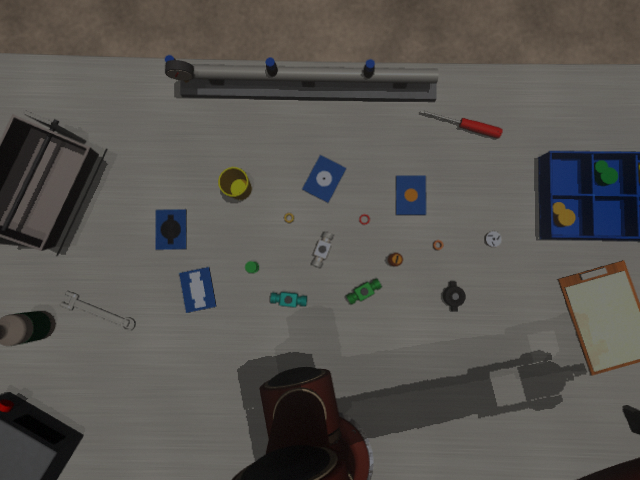

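View pics/scene0.png

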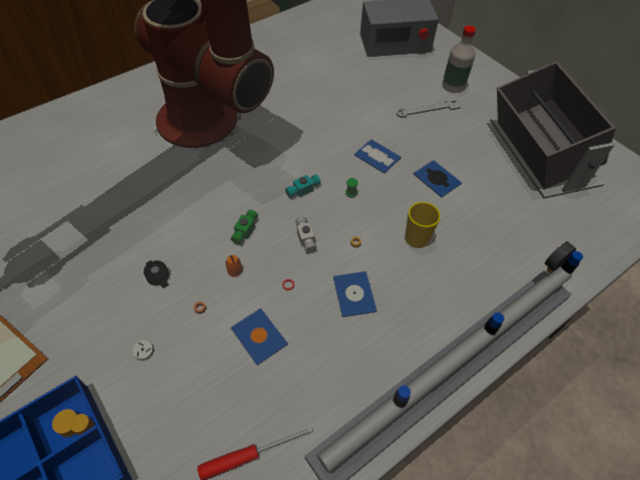

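Candidates (top picture): the meter could be chrome (322,249), green (363,291) or turquoise (289,299). The nozzle could be orange (396,259), green (251,267), or the orange or yellow lids in the blue tray (565,215). The cap could be black (454,296) or the painted outline (171,229). The swirl plate could be white (493,239) or the painted disc (323,178). By the description I choose the chrome, the orange upright one, (454,296) and (493,239).

```bash
cat > h.py <<'E'
import numpy as np,cv2
from plant import manip
from scipy.spatial.transform import Rotation as R
def cam(n):
    p=manip.camera_params(n);K=np.array([[p['fx'],0,p['cx']],[0,p['fy'],p['cy']],[0,0,1]])
    q=p['orientation'];return K,p['distortion'],R.from_quat(q[[1,2,3,0]]).as_matrix(),p['xyz']
def w(n,uv,z):
    K,d,M,t=cam(n);u=cv2.undistortPoints(np.float64(uv).reshape(-1,1,2),K,d)[:,0]
    r=np.c_[u,np.ones(len(u))]@M.T
    return (t+r*((z-t[2])/r[:,2])[:,None])[:,:2]
def pix(n,P):
    K,d,M,t=cam(n);return cv2.projectPoints(np.float64(P).reshape(-1,1,3),cv2.Rodrigues(M.T)[0],-M.T@t,K,d)[0][:,0]
def rect(n,z,k=1,cx=.45,cy=0,s=.35,N=1400):
    "orthographic view of plane z: col = +x , row = -y, s half-size"
    g=np.linspace(-s,s,N);X,Y=np.meshgrid(cx+g,cy-g)
    p=pix(n,np.c_[X.ravel(),Y.ravel(),np.full(X.size,z)]).reshape(N,N,2).astype(np.float32)
    return cv2.remap(manip.grab_frame(n),p[...,0],p[...,1],cv2.INTER_CUBIC)
E
cat > m.py <<'E'
from h import *
im={n:manip.grab_frame(n) for n in("top","scene")}
hsv={n:cv2.cvtColor(i,cv2.COLOR_RGB2HSV) for n,i in im.items()}
def blob(n,P,z,mask,r=45):
    "component nearest the seed world point P"
    c=pix(n,[[*P,z]])[0]; m=np.zeros(mask.shape,np.uint8);cv2.circle(m,tuple(int(v) for v in c),r,1,-1)
    k,l,st,ce=cv2.connectedComponentsWithStats((mask&(m>0)).astype(np.uint8))
    i=1+np.argmax(st[1:,4]); return np.argwhere(l==i)[:,::-1].astype(float)
def show(name,n,P,z,f,r=28):
    H,S,V=[hsv[n][...,i].astype(int) for i in range(3)]
    b=blob(n,P,z,f(H,S,V),r); X=w(n,b,z); c=X.mean(0)
    hull=cv2.convexHull((X*1e4).astype(np.float32)); (rx,ry),(a,bb),_=rr=cv2.minAreaRect(hull)
    bp=cv2.boxPoints(rr);e=max(bp[1]-bp[0],bp[2]-bp[1],key=np.linalg.norm)
    print(name,n,'cent',c.round(4),'box',(round(rx/1e4,4),round(ry/1e4,4)),'size mm',round(a/10,1),round(bb/10,1),'long deg',round(np.degrees(np.arctan2(e[1],e[0]))%180,1),'px',b.mean(0).round(),len(b))
seed=lambda u,v,z:w("top",[[u,v]],z)[0]
blue=lambda H,S,V:(abs(H-110)<12)&(S>120)
for nm,u,v in(("padN",411,195),("padC",171,229),("padM",198,289),("padS",324,178)):
    for n in im: show(nm,n,seed(u,v,.005),.005,blue,40)
for nm,u,v,z,f in(("nozzle",396,259,.02,lambda H,S,V:(H<22)&(S>110)),("cap",454,296,.013,lambda H,S,V:V<75),
  ("meter",322,249,.016,lambda H,S,V:(V>165)|(V<85)),("swirl",493,239,.007,lambda H,S,V:(V>165))):
    for n in im: show(nm,n,seed(u,v,z),z,f)
for nm,u,v,f in(("discN",411,195,lambda H,S,V:(H<22)&(S>110)),("discS",324,178,lambda H,S,V:(S<80)&(V>100))):
    for n in im: show(nm,n,seed(u,v,.005),.005,f,16)
E
python3 m.py
python3 - <<'E'
from h import *
i=manip.grab_frame("top")
c=[(322,249),(396,259),(454,296),(493,239)]
t=[cv2.resize(i[v-33:v+33,u-33:u+33],(396,297),interpolation=cv2.INTER_CUBIC) if 0 else cv2.resize(i[v-25:v+25,u-33:u+33],(396,300),interpolation=cv2.INTER_CUBIC) for u,v in c]
cv2.imwrite("pics/c1.png",np.vstack([np.hstack(t[:2]),np.hstack(t[2:])])[:,:,::-1])
E
```

```text
padN top cent [ 0.6194 -0.2015] box (0.6199, -0.2021) size mm 93.0 70.4 long deg 0.8 px [410. 195.] 978
padN scene cent [ 0.6225 -0.2047] box (0.621, -0.204) size mm 93.4 70.1 long deg 0.5 px [259. 336.] 1351
padC top cent [0.5276 0.3725] box (0.5279, 0.3729) size mm 93.2 69.0 long deg 2.5 px [171. 229.] 815
padC scene cent [0.5296 0.3696] box (0.5278, 0.3708) size mm 93.3 70.2 long deg 2.4 px [437. 179.] 563
padM top cent [0.385  0.3026] box (0.3853, 0.3032) size mm 94.6 70.5 long deg 12.6 px [197. 289.] 742
padM scene cent [0.3877 0.2989] box (0.3853, 0.3012) size mm 93.0 69.9 long deg 12.6 px [377. 156.] 402
padS top cent [0.657  0.0084] box (0.6571, 0.0085) size mm 69.8 93.7 long deg 153.5 px [324. 179.] 887
padS scene cent [0.659  0.0052] box (0.6576, 0.0063) size mm 69.7 93.2 long deg 153.6 px [354. 294.] 1054
nozzle top cent [ 0.4635 -0.1631] box (0.4632, -0.1632) size mm 28.3 32.8 long deg 117.4 px [395. 259.] 140
nozzle scene cent [ 0.4634 -0.165 ] box (0.4627, -0.1647) size mm 28.6 53.3 long deg 161.2 px [233. 266.] 246
cap top cent [ 0.3796 -0.2999] box (0.3793, -0.3) size
[... 192 characters left out ...]
.4742, 0.0292) size mm 14.5 59.5 long deg 178.6 px [314. 256.] 61
meter scene cent [ 0.5236 -0.0072] box (0.5234, -0.0073) size mm 23.2 15.5 long deg 70.9 px [311. 250.] 64Traceback (most recent call last):
  File "m.py", line 21, in <module>
    for n in im: show(nm,n,seed(u,v,z),z,f)
                 ~~~~^^^^^^^^^^^^^^^^^^^^^^
  File "m.py", line 11, in show
    b=blob(n,P,z,f(H,S,V),r); X=w(n,b,z); c=X.mean(0)
  File "m.py", line 8, in blob
    i=1+np.argmax(st[1:,4]); return np.argwhere(l==i)[:,::-1].astype(float)
        ~~~~~~~~~^^^^^^^^^^
    return _wrapfunc(a, 'argmax', axis=axis, out=out, **kwds)
    return bound(*args, **kwds)
ValueError: attempt to get argmax of an empty sequence
```

View pics/c1.png

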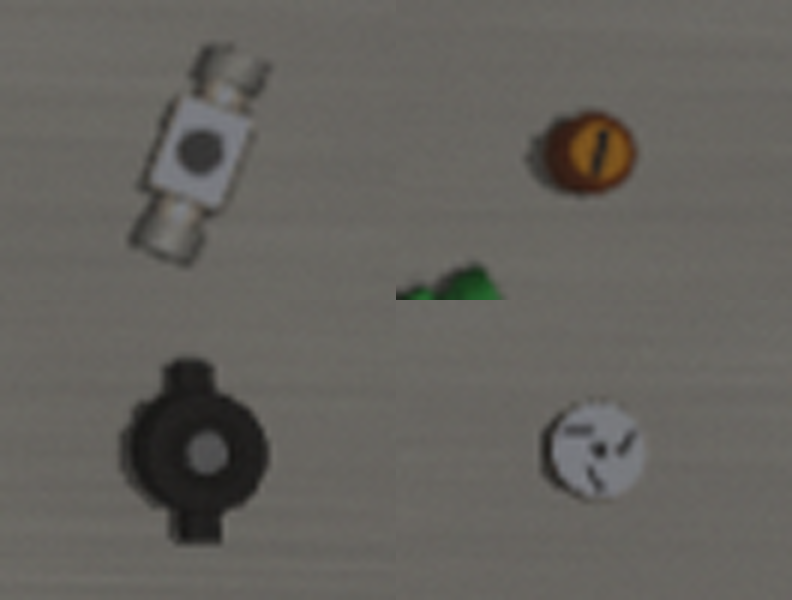

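Close crop: all four choices confirmed. The chrome block with dark boss is at (322,249), the orange upright nozzle has its top at (397,259), the black cap is at (454,296) and the white slotted disc at (494,239). The same crops from the scene camera give a second bearing.

Run:
```python
from h import *
i=manip.grab_frame("scene")
c=[(306,234),(233,265),(157,273),(143,350)]
t=[cv2.resize(i[v-25:v+25,u-33:u+33],(396,300),interpolation=cv2.INTER_CUBIC) for u,v in c]
o=np.vstack([np.hstack(t[:2]),np.hstack(t[2:])])
# overlay the top-camera hypotheses projected into scene
T=[(322.1,248.8,.038,322.2,249.2,.016),(396.8,258.8,.046,0,0,0),(454.1,295.9,.026,0,0,0),(493.3,238.6,.010,0,0,0)]
for k,(u,v,z,*_) in enumerate(T):
    P=w("top",[[u,v]],z)[0]; p=pix("scene",[[*P,z]])[0]-np.array(c[k])+[33,25]
    q=(p+.5)*6-.5+[396*(k%2),300*(k//2)]; print(k,P.round(4),q.round(1))
    cv2.drawMarker(o,tuple(int(a) for a in q.round()),(255,0,0),0,14,1)
a=w("top",[[289+232/6,224+68/6],[289+172/6,224+238/6]],.02);d=a[0]-a[1];print('meter',a.mean(0).round(4),np.degrees(np.arctan2(d[1],d[0])))
a=w("top",[[421+188/6,271+75/6],[421+197/6,271+228/6]],.016);d=a[0]-a[1];print('cap',a.mean(0).round(4),np.degrees(np.arctan2(d[1],d[0])))
cv2.imwrite("pics/c2.png",o[:,:,::-1])
```

```text
0 [0.4842 0.0087] [201.1 116.9]
1 [ 0.4635 -0.1639] [592.1 114.5]
2 [ 0.3804 -0.2998] [194.7 427.1]
3 [ 0.5168 -0.398 ] [595.1 444.5]
meter [0.4836 0.0076] -18.437143042519224
cap [ 0.3792 -0.3001] 2.791736648371347
```

View pics/c2.png

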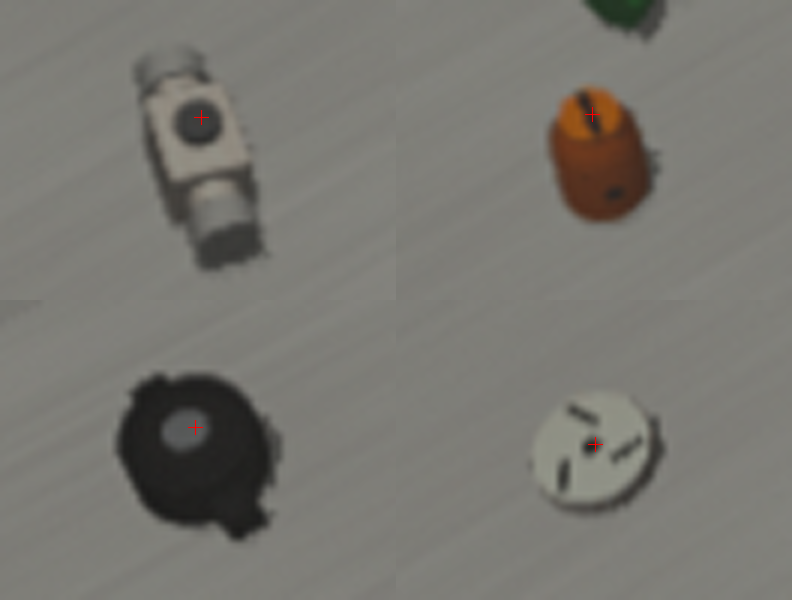

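The scene crops show boss (198,122), nozzle top (588,113), cap top (185,430) and swirl (591,450) in crop pixels. That is about 1 px (1.5–2 mm) off the top camera's prediction, the same offset as on the pads, so I average the two cameras.

```bash
cat > go.py <<'E'
import sys
from h import *
def go(x,y,z,th=None):
    s=manip.state();q=s['tool_rot'];M=R.from_quat(q[[1,2,3,0]]).as_matrix();t=s['tool_pos']
    cur=np.degrees(np.arctan2(M[1,0],M[0,0]));th=cur if th is None else th
    d=np.array([x,y,z])-t;a=np.radians(th);N=np.array([[np.cos(a),np.sin(a),0],[np.sin(a),-np.cos(a),0],[0,0,-1]])
    print('t',round(s['time'],2),'tcp',t.round(4),'th',cur.round(2),'F',s['contact_force'].round(1),'w',round(s['gripper_width']*85.4,1))
    print('turn',round((cur-th+90)%180-90,2),'units cur frame',(M.T@d/.03).round(2),'units target frame',(N@d/.03).round(2))
if __name__=="__main__": go(*map(float,sys.argv[1:]))
E
python3 - <<'E'
from h import *
c=[(306,234),(233,265),(157,273),(143,350)]
o=[(198,122,.038,.4842,.0087),(588-396,113,.046,.4635,-.1639),(185,130,.026,.3804,-.2998),(591-396,150,.010,.5168,-.398)]
for k,(a,b,z,x,y) in enumerate(o):
    P=w("scene",[[c[k][0]-33+(a+.5)/6-.5,c[k][1]-25+(b+.5)/6-.5]],z)[0];print(k,P.round(4),((P+[x,y])/2).round(4))
E
python3 go.py .4635 -.165 .08 19.4
```

```text
0 [0.4854 0.0064] [0.4848 0.0076]
1 [ 0.4621 -0.1648] [ 0.4628 -0.1643]
2 [ 0.3795 -0.303 ] [ 0.3799 -0.3014]
3 [ 0.5178 -0.3998] [ 0.5173 -0.3989]
t 0.3 tcp [ 0.2077 -0.5892  0.2309] th 19.41 F [-0.6  0.   0.6] w 85.2
turn 0.01 units cur frame [ 12.74 -10.5    5.04] units target frame [ 12.74 -10.51   5.03]
```

drive_tool --commands "55 1 -.82 0 0;55 1 -.82 0 0;55 1 -.82 0 0;55 1 -.82 0 0;55 1 -.82 0 0;55 1 -.82 0 0;55 1 -.82 0 0;55 1 -.82 .3 0"

```text
time: 1.3
tool_pos: [0.3695, -0.3234, 0.2232]
tool_rot: [0.001, 0.986, 0.169, 0.001]
contact_force: [0.6, -0.4, -0.1]
gripper_width: 0.641
```

drive_tool --commands "55 1 -.82 .5 0;55 1 -.82 .6 0;55 1 -.82 .6 0;55 1 -.82 .7 0;55 .7 -.6 .7 0;55 0 0 .6 0;55 0 0 0 0;55 0 0 0 0"

```text
time: 2.3
tool_pos: [0.463, -0.1685, 0.112]
tool_rot: [0.0, 0.986, 0.168, 0.0]
contact_force: [0.6, -0.2, -0.1]
gripper_width: 0.648
```

```bash
python3 go.py .4628 -.1643 .006 19.4
python3 - <<'E'
from h import *
i=manip.grab_frame("top")[210:310,320:480];j=manip.grab_frame("scene")[210:310,150:310]
cv2.imwrite("pics/n1.png",np.hstack([cv2.resize(a,(400,250)) if 0 else cv2.resize(a,None,fx=2.5,fy=2.5,interpolation=2) for a in(i,j)])[:,:,::-1])
E
```

```text
t 2.3 tcp [ 0.463  -0.1685  0.112 ] th 19.33 F [ 0.6 -0.2 -0.1] w 55.3
turn -0.07 units cur frame [ 0.04 -0.14  3.53] units target frame [ 0.04 -0.13  3.53]
```

View pics/n1.png

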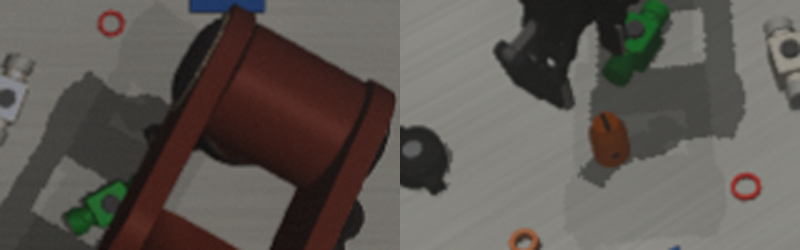

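The top view is blocked by the arm. The scene crop shows the gripper above and behind the nozzle at (608,138), as expected at 112 mm height. Descending.

drive_tool --commands "55 .04 -.14 .5 0;55 0 0 .6 0;55 0 0 .6 0;55 0 0 .6 0;55 0 0 .6 0;55 0 0 .6 0;55 0 0 0 0;55 0 0 0 0"

```text
time: 3.4
tool_pos: [0.4631, -0.1633, 0.0066]
tool_rot: [0.0, 0.986, 0.169, 0.0]
contact_force: [0.1, -0.2, -0.2]
gripper_width: 0.643
```

```bash
python3 go.py .4628 -.1643 .006 19.4
python3 - <<'E'
from h import *
j=manip.grab_frame("scene")[215:305,180:300]
cv2.imwrite("pics/n2.png",cv2.resize(j,None,fx=6,fy=6,interpolation=2)[:,:,::-1])
E
```

```text
t 3.4 tcp [ 0.4631 -0.1633  0.0066] th 19.41 F [ 0.1 -0.2 -0.2] w 55.0
turn 0.01 units cur frame [-0.02  0.03  0.02] units target frame [-0.02  0.03  0.02]
```

View pics/n2.png

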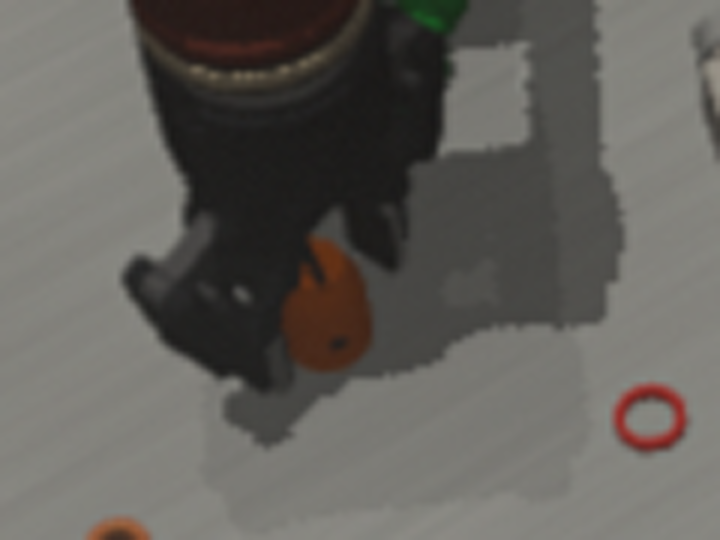

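The nozzle stands between the two fingertips ((270,370) and (390,260) in the crop). Closing.

drive_tool --commands "20 0 0 0 0;20 0 0 0 0;20 0 0 0 0;20 0 0 0 0;20 0 0 0 0;20 0 0 -1 0;20 0 0 -1 0;20 0 0 0 0"

```text
time: 4.45
tool_pos: [0.4643, -0.1639, 0.0686]
tool_rot: [0.002, 0.986, 0.169, 0.002]
contact_force: [-1.0, -0.2, -0.3]
gripper_width: 0.356
```

```bash
python3 go.py .6205 -.2030 .0130
```

```text
t 4.45 tcp [ 0.4643 -0.1639  0.0686] th 19.41 F [-1.  -0.2 -0.3] w 30.4
turn 0.0 units cur frame [4.47 2.95 1.88] units target frame [4.48 2.96 1.85]
```

drive_tool --commands "20 .5 .33 0 0;20 .9 .6 0 0;20 .9 .6 0 0;20 .9 .6 0 0;20 .8 .52 0 0;20 .5 .31 .4 0;20 0 0 .5 0;20 0 0 0 0"

```text
time: 5.45
tool_pos: [0.6166, -0.2007, 0.0355]
tool_rot: [-0.002, 0.986, 0.169, -0.003]
contact_force: [0.0, 0.8, -0.3]
gripper_width: 0.355
```

```bash
python3 go.py .6211 -.2028 .0120
python3 - <<'E'
from h import *
j=manip.grab_frame("scene")[285:385,200:320];i=manip.grab_frame("top")[145:245,350:470]
cv2.imwrite("pics/n3.png",np.hstack([cv2.resize(a,(396,330),interpolation=2) for a in (i,j)])[:,:,::-1])
E
```

```text
t 5.45 tcp [ 0.6166 -0.2007  0.0355] th 19.41 F [ 0.   0.8 -0.3] w 30.3
turn 0.0 units cur frame [0.12 0.12 0.78] units target frame [0.12 0.12 0.78]
```

View pics/n3.png

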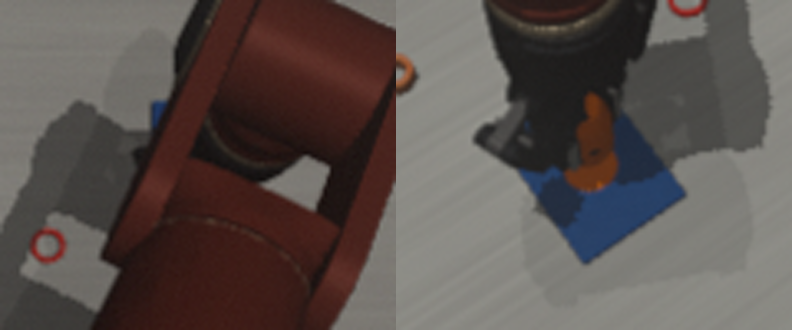

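The nozzle is held upright just above the orange disc (scene crop (595,170)). Lowering.

drive_tool --commands "20 .06 .06 0 0;20 .06 .06 .2 0;20 0 0 .25 0;20 0 0 .15 0;20 0 0 .1 0;20 0 0 .05 0;20 0 0 0 0;20 0 0 0 0"

```text
time: 6.55
tool_pos: [0.6243, -0.2042, 0.0171]
tool_rot: [0.0, 0.986, 0.169, 0.0]
contact_force: [0.1, -0.5, -0.5]
gripper_width: 0.353
```

```bash
python3 go.py .6211 -.2028 .0118
```

```text
t 6.55 tcp [ 0.6243 -0.2042  0.0171] th 19.41 F [ 0.1 -0.5 -0.5] w 30.2
turn 0.0 units cur frame [-0.09 -0.08  0.18] units target frame [-0.09 -0.08  0.18]
```

drive_tool --commands "20 -.1 -.08 0 0;20 0 0 .1 0;20 0 0 .05 0;20 0 0 .02 0;20 0 0 0 0;20 0 0 0 0;20 0 0 0 0;20 0 0 0 0"

```text
time: 7.55
tool_pos: [0.6203, -0.2028, 0.0125]
tool_rot: [-0.0, 0.986, 0.169, -0.001]
contact_force: [-3.3, 1.0, 5.7]
gripper_width: 0.355
```

```bash
python3 go.py .6211 -.2028 .0118
```

```text
t 7.55 tcp [ 0.6203 -0.2028  0.0125] th 19.42 F [-3.3  1.   5.7] w 30.3
turn 0.0 units cur frame [0.03 0.01 0.02] units target frame [0.03 0.01 0.02]
```

drive_tool --commands "55 0 0 0 0;55 0 0 0 0;55 0 0 0 0;55 0 0 0 0;55 0 0 -.6 0;55 0 0 -1 0;55 0 0 -1 0;55 0 0 -1 0"

```text
time: 8.55
tool_pos: [0.6209, -0.2031, 0.1224]
tool_rot: [0.001, 0.986, 0.169, 0.001]
contact_force: [-0.1, 0.5, 0.3]
gripper_width: 0.64
```

```bash
python3 go.py .3799 -.3014 .10 2.8
```

```text
t 8.55 tcp [ 0.6209 -0.2031  0.1224] th 19.41 F [-0.1  0.5  0.3] w 54.7
turn 16.61 units cur frame [-8.67  0.42  0.73] units target frame [-8.18  2.88  0.75]
```

drive_tool --commands "72 0 0 0 8.3;72 0 0 0 8.3;72 -.95 .33 0 0;72 -.95 .33 0 0;72 -.95 .33 0 0;72 -.95 .33 0 0;72 -.95 .33 0 0;72 -.95 .33 0 0"

```text
time: 9.55
tool_pos: [0.4521, -0.2712, 0.1213]
tool_rot: [0.001, 1.0, 0.025, 0.001]
contact_force: [-0.2, -0.5, -0.0]
gripper_width: 0.841
```

drive_tool --commands "72 -.95 .33 0 0;72 -.95 .33 0 0;72 -.6 .24 0 0;72 0 0 0 0;72 0 0 .2 0;72 0 0 .2 0;72 0 0 0 0;72 0 0 0 0"

```text
time: 10.55
tool_pos: [0.3793, -0.301, 0.1075]
tool_rot: [-0.0, 1.0, 0.025, -0.0]
contact_force: [-0.3, 0.2, 0.6]
gripper_width: 0.841
```

```bash
python3 go.py .3799 -.3014 .0015 2.8
python3 - <<'E'
from h import *
j=manip.grab_frame("scene");i=manip.grab_frame("top")
# nozzle / pad crops from both cameras, expected foot circle at pad-centre drawn as dot
a=np.radians(np.arange(0,360,30))
for im,n in((i,"top"),(j,"scene")):
    pass
A=cv2.resize(i[165:225,375:447],(396,330),interpolation=2);B=cv2.resize(j[291:381,205:313],(396,330),interpolation=2)
C=cv2.resize(j[225:325,100:220],(396,330),interpolation=2)
cv2.imwrite("pics/n4.png",np.hstack([A,B])[:,:,::-1]);cv2.imwrite("pics/n4c.png",C[:,:,::-1])
E
```

```text
t 10.55 tcp [ 0.3793 -0.301   0.1075] th 2.84 F [-0.3  0.2  0.6] w 71.8
turn 0.04 units cur frame [0.02 0.01 3.53] units target frame [0.02 0.01 3.53]
```

View pics/n4.png

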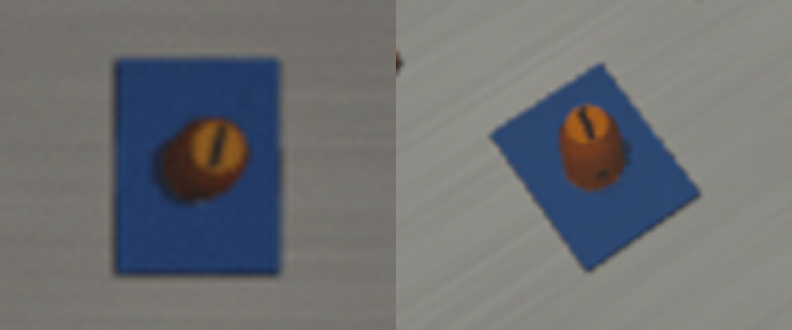

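Run:
```python
from h import *
f=lambda c,s,o:(np.float64(c)+.5)/s-.5+o
print('top',w("top",[f((219,145),5.5,(375,165))],.051),w("top",f([(116,59),(280,59),(280,274),(115,274)],5.5,(375,165)),.005).mean(0))
s=396/108
print('scene',w("scene",[f((189,125),s,(205,291))],.051),w("scene",f([(206,64),(304,194),(192,271),(94,135)],s,(205,291)),.005).mean(0))
```

```text
top [[ 0.62138544 -0.20347779]] [ 0.62027996 -0.20242937]
scene [[ 0.61968458 -0.20464465]] [ 0.62132389 -0.20385673]
```

drive_tool --commands "72 .02 .01 .7 0;72 0 0 .7 0;72 0 0 .7 0;72 0 0 .7 0;72 0 0 .4 0;72 0 0 .2 0;72 0 0 0 0;72 0 0 0 0"

```text
time: 11.65
tool_pos: [0.3802, -0.3021, 0.0065]
tool_rot: [0.001, 1.0, 0.025, 0.001]
contact_force: [-0.1, -0.6, 0.4]
gripper_width: 0.845
```

```bash
python3 go.py .3799 -.3014 .0015 2.8
```

```text
t 11.65 tcp [ 0.3802 -0.3021  0.0065] th 2.81 F [-0.1 -0.6  0.4] w 72.1
turn 0.01 units cur frame [-0.01 -0.02  0.17] units target frame [-0.01 -0.02  0.17]
```

The nozzle centre matches the pad centre within about 1 mm in both views. Gripping the cap next.

drive_tool --commands "72 0 0 .12 0;72 0 0 0 0;35 0 0 0 0;35 0 0 0 0;35 0 0 0 0;35 0 0 0 0;35 0 0 0 0;35 0 0 0 0"

```text
time: 12.65
tool_pos: [0.3801, -0.3019, 0.0026]
tool_rot: [0.0, 1.0, 0.025, 0.0]
contact_force: [-0.7, 0.4, 5.2]
gripper_width: 0.54
```

```bash
python3 go.py .5279 .3718 .10 2.5
```

```text
t 12.65 tcp [ 0.3801 -0.3019  0.0026] th 2.81 F [-0.7  0.4  5.2] w 46.1
turn 0.31 units cur frame [  6.02 -22.19  -3.26] units target frame [  5.9  -22.22  -3.25]
```

drive_tool --commands "35 0 0 -.5 0;35 0 0 -1 0;35 0 0 -1 0;35 0 -.5 -.9 0;35 .27 -1 -.5 0;35 .27 -1 0 0;35 .27 -1 0 0;35 .27 -1 0 0"

```text
time: 13.65
tool_pos: [0.405, -0.1638, 0.1191]
tool_rot: [-0.0, 1.0, 0.024, -0.0]
contact_force: [0.4, 1.0, -0.7]
gripper_width: 0.542
```

drive_tool --commands "35 .27 -1 0 0;35 .27 -1 0 0;35 .27 -1 0 0;35 .27 -1 0 0;35 .27 -1 0 0;35 .27 -1 0 0;35 .27 -1 0 0;35 .27 -1 0 0"

```text
time: 14.65
tool_pos: [0.4578, 0.0789, 0.119]
tool_rot: [0.0, 1.0, 0.025, -0.0]
contact_force: [0.6, -0.1, -1.0]
gripper_width: 0.539
```

drive_tool --commands "35 .27 -1 0 0;35 .27 -1 0 0;35 .27 -1 0 0;35 .27 -1 0 0;35 .27 -1 0 0;35 .27 -1 0 0;35 0 0 0 .3;35 0 0 0 0"

```text
time: 15.65
tool_pos: [0.4974, 0.2594, 0.1188]
tool_rot: [0.0, 1.0, 0.022, -0.001]
contact_force: [-0.5, -0.1, -1.3]
gripper_width: 0.541
```

```bash
python3 go.py .5280 .3725 .0078 2.5
```

```text
t 15.65 tcp [0.4974 0.2594 0.1188] th 2.52 F [-0.5 -0.1 -1.3] w 46.2
turn 0.02 units cur frame [ 1.19 -3.72  3.7 ] units target frame [ 1.18 -3.72  3.7 ]
```

drive_tool --commands "35 .27 -.8 0 0;35 .3 -.97 0 0;35 .31 -1 .3 0;35 .31 -.95 .6 0;35 0 0 .7 0;35 0 0 .7 0;35 0 0 0 0;35 0 0 0 0"

```text
time: 16.65
tool_pos: [0.529, 0.3724, 0.0504]
tool_rot: [-0.0, 1.0, 0.021, 0.0]
contact_force: [-0.5, -0.3, 0.6]
gripper_width: 0.54
```

```bash
python3 go.py .5280 .3725 .0078 2.5
python3 - <<'E'
from h import *
j=manip.grab_frame("scene")[135:225,385:493]
cv2.imwrite("pics/p1.png",cv2.resize(j,(720,600),interpolation=2)[:,:,::-1])
E
```

```text
t 16.65 tcp [0.529  0.3724 0.0504] th 2.46 F [-0.5 -0.3  0.6] w 46.2
turn -0.04 units cur frame [-0.03 -0.01  1.42] units target frame [-0.03 -0.01  1.42]
```

View pics/p1.png

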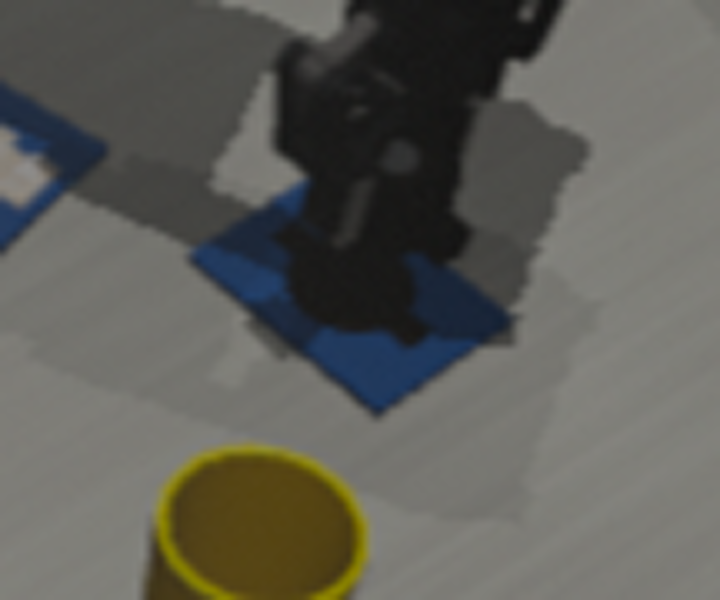

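The cap (350,280) is held level over its pad, ears along the pad's x. The cup is clear of it. Lowering.

drive_tool --commands "35 -.03 -.01 .4 0;35 0 0 .4 0;35 0 0 .25 0;35 0 0 .15 0;35 0 0 .08 0;35 0 0 .04 0;35 0 0 0 0;35 0 0 0 0"

```text
time: 17.7
tool_pos: [0.5281, 0.3734, 0.0109]
tool_rot: [-0.0, 1.0, 0.022, 0.0]
contact_force: [-0.3, 0.1, -0.3]
gripper_width: 0.541
```

```bash
python3 go.py .5280 .3725 .0078 2.5
```

```text
t 17.7 tcp [0.5281 0.3734 0.0109] th 2.51 F [-0.3  0.1 -0.3] w 46.2
turn 0.01 units cur frame [-0.01  0.03  0.1 ] units target frame [-0.01  0.03  0.1 ]
```

drive_tool --commands "35 0 .03 .06 0;35 0 0 .04 0;35 0 0 .02 0;35 0 0 0 0;35 0 0 0 0;35 0 0 0 0;35 0 0 0 0;35 0 0 0 0"

```text
time: 18.7
tool_pos: [0.528, 0.3723, 0.0077]
tool_rot: [0.0, 1.0, 0.022, -0.0]
contact_force: [-2.3, -3.2, 4.9]
gripper_width: 0.538
```

```bash
python3 go.py .5280 .3725 .0078 2.5
```

```text
t 18.7 tcp [0.528  0.3723 0.0077] th 2.51 F [-2.3 -3.2  4.9] w 46.0
turn 0.01 units cur frame [ 0.   -0.01 -0.  ] units target frame [ 0.   -0.01 -0.  ]
```

drive_tool --commands "70 0 0 0 0;70 0 0 0 0;70 0 0 0 0;70 0 0 0 0;70 0 0 -.6 0;70 0 0 -1 0;70 0 0 -1 0;70 0 0 -1 0"

```text
time: 19.7
tool_pos: [0.5283, 0.3726, 0.1175]
tool_rot: [-0.0, 1.0, 0.022, 0.001]
contact_force: [1.1, 0.2, 0.1]
gripper_width: 0.822
```

drive_tool --commands "55 0 0 0 10.45;55 0 0 0 10.45;55 0 .9 0 0;55 0 .9 0 0;55 0 .9 0 0;55 0 .9 0 0;55 0 .9 0 0;55 0 .9 0 0"

```text
time: 20.7
tool_pos: [0.4771, 0.218, 0.1165]
tool_rot: [-0.0, 0.987, -0.16, 0.001]
contact_force: [0.8, -0.1, -0.4]
gripper_width: 0.644
```

```bash
python3 go.py .4848 .0080 .10 -18.4;  python3 - <<'E'
from h import *
j=manip.grab_frame("scene")[145:217,395:481];i=manip.grab_frame("top")[199:259,135:207]
cv2.imwrite("pics/p2.png",np.hstack([cv2.resize(a,(396,330),interpolation=2) for a in (i,j)])[:,:,::-1])
E
```

```text
t 20.7 tcp [0.4771 0.218  0.1165] th -18.38 F [ 0.8 -0.1 -0.4] w 55.0
turn 0.02 units cur frame [2.45 6.56 0.55] units target frame [2.45 6.56 0.55]
```

View pics/p2.png

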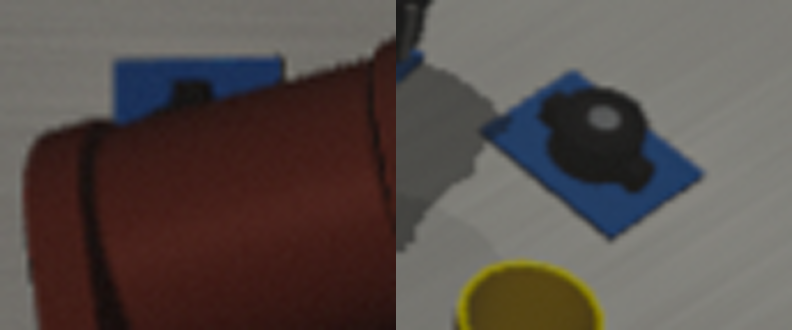

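The cap sits centred on its pad with the ears along the long side (scene crop, seal (604,118)). The top view is partly hidden.

drive_tool --commands "55 .3 .8 0 0;55 .34 .9 0 0;55 .34 .9 0 0;55 .34 .9 0 0;55 .34 .9 0 0;55 .34 .9 0 0;55 .22 .6 0 0;55 0 0 0 0"

```text
time: 21.8
tool_pos: [0.4851, 0.0293, 0.116]
tool_rot: [-0.0, 0.987, -0.161, 0.001]
contact_force: [-0.4, -0.5, 0.2]
gripper_width: 0.642
```

```bash
python3 go.py .4848 .0080 .004 -18.4;  python3 - <<'E'
from h import *
f=lambda c:(np.float64(c)-[396,0]+.5)/[396/86,330/72]-.5+[395,145]
print(w("scene",f([(604,118)]),.031),w("scene",f([(573,71),(704,174),(612,240),(481,131)]),.005).mean(0))
E
```

```text
t 21.8 tcp [0.4851 0.0293 0.116 ] th -18.49 F [-0.4 -0.5  0.2] w 54.9
turn -0.09 units cur frame [0.21 0.68 3.73] units target frame [0.22 0.68 3.73]
[[0.52804213 0.37189996]] [0.5282929  0.37051673]
```

drive_tool --commands "55 .2 .6 0 0;55 0 0 .4 0;55 0 0 .6 0;55 0 0 .6 0;55 0 0 .5 0;55 0 0 0 0;55 0 0 0 0;55 0 0 0 0"

```text
time: 22.8
tool_pos: [0.485, 0.0106, 0.0528]
tool_rot: [-0.0, 0.987, -0.16, 0.001]
contact_force: [-0.8, -0.0, 0.9]
gripper_width: 0.647
```

```bash
python3 go.py .4848 .0078 .004 -18.4
python3 - <<'E'
from h import *
j=manip.grab_frame("scene")[185:275,250:358]
cv2.imwrite("pics/m1.png",cv2.resize(j,(720,600),interpolation=2)[:,:,::-1])
E
```

```text
t 22.8 tcp [0.485  0.0106 0.0528] th -18.39 F [-0.8 -0.   0.9] w 55.2
turn 0.01 units cur frame [0.02 0.09 1.63] units target frame [0.02 0.09 1.63]
```

View pics/m1.png

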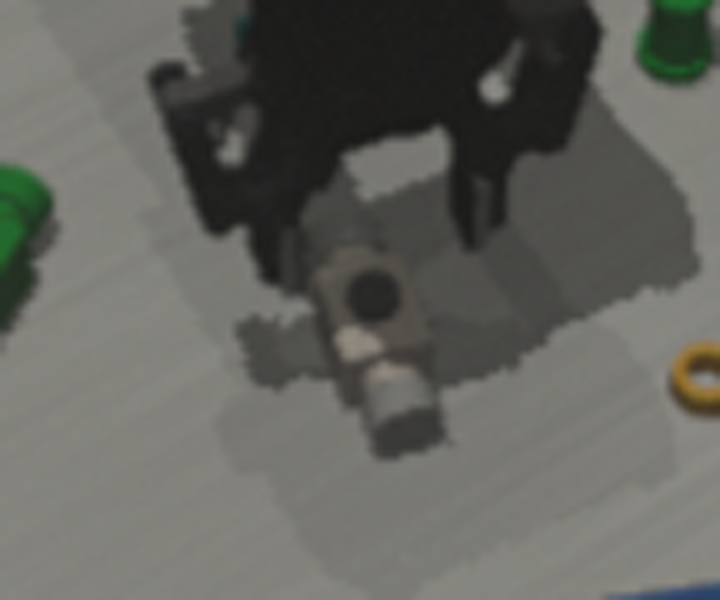

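The open fingers (270,270) and (475,240) straddle the chrome block (boss (372,293)). Jaws are parallel to its sides.

drive_tool --commands "55 .02 .06 .4 0;55 0 0 .5 0;55 0 0 .4 0;55 0 0 .2 0;55 0 0 0 0;55 0 0 0 0;55 0 0 0 0;55 0 0 0 0"

```text
time: 23.85
tool_pos: [0.4846, 0.0088, 0.0073]
tool_rot: [-0.0, 0.987, -0.16, 0.0]
contact_force: [-0.5, 0.2, -0.1]
gripper_width: 0.646
```

```bash
python3 go.py .4848 .0078 .005 -18.4
```

```text
t 23.85 tcp [0.4846 0.0088 0.0073] th -18.39 F [-0.5  0.2 -0.1] w 55.2
turn 0.01 units cur frame [0.02 0.03 0.08] units target frame [0.02 0.03 0.08]
```

drive_tool --commands "20 .02 .02 .05 0;20 0 0 0 0;20 0 0 0 0;20 0 0 0 0;20 0 0 0 0;20 0 0 0 0;20 0 0 0 0;20 0 0 0 0"

```text
time: 24.85
tool_pos: [0.485, 0.008, 0.0057]
tool_rot: [0.0, 0.987, -0.16, 0.0]
contact_force: [0.9, 0.1, 2.6]
gripper_width: 0.365
```

```bash
python3 go.py .3853 .3022 .06 12.6
```

```text
t 24.85 tcp [0.485  0.008  0.0057] th -18.39 F [0.9 0.1 2.6] w 31.1
turn -30.99 units cur frame [-6.25 -8.26 -1.81] units target frame [ -1.1  -10.3   -1.81]
```

drive_tool --commands "20 0 0 -.5 0;20 0 0 -1 0;20 0 0 -1 0;20 0 0 -.3 0;20 0 0 0 -10.33;20 0 0 0 -10.33;20 0 0 0 -10.33;20 -.1 -.7 0 0"

```text
time: 25.85
tool_pos: [0.4761, 0.0275, 0.0882]
tool_rot: [-0.0, 0.994, 0.109, -0.001]
contact_force: [-1.1, 0.6, -1.5]
gripper_width: 0.367
```

drive_tool --commands "20 -.1 -.95 0 0;20 -.1 -.95 0 0;20 -.1 -.95 0 0;20 -.1 -.95 0 0;20 -.1 -.95 0 0;20 -.1 -.95 0 0;20 -.1 -.95 0 0;20 -.1 -.95 0 0"

```text
time: 26.85
tool_pos: [0.4023, 0.2455, 0.088]
tool_rot: [0.0, 0.994, 0.11, -0.001]
contact_force: [-0.0, 0.9, -2.4]
gripper_width: 0.362
```

drive_tool --commands "20 -.15 -.9 0 0;20 -.05 -.6 0 0;20 0 0 0 0;20 0 0 0 0;20 0 0 0 0;20 0 0 0 0;20 0 0 0 0;20 0 0 0 0"

```text
time: 27.85
tool_pos: [0.3884, 0.2876, 0.0895]
tool_rot: [-0.0, 0.994, 0.11, 0.0]
contact_force: [-0.3, 0.4, -1.7]
gripper_width: 0.368
```

```bash
python3 go.py .3853 .3022 .0110 12.6
```

```text
t 27.85 tcp [0.3884 0.2876 0.0895] th 12.59 F [-0.3  0.4 -1.7] w 31.4
turn -0.01 units cur frame [ 0.01 -0.5   2.62] units target frame [ 0.01 -0.5   2.62]
```

drive_tool --commands "20 .01 -.3 0 0;20 0 -.19 .4 0;20 0 0 .6 0;20 0 0 .6 0;20 0 0 .4 0;20 0 0 .2 0;20 0 0 0 0;20 0 0 0 0"

```text
time: 28.85
tool_pos: [0.386, 0.3025, 0.0241]
tool_rot: [-0.0, 0.994, 0.11, 0.001]
contact_force: [0.0, 0.6, -3.1]
gripper_width: 0.364
```

```bash
python3 go.py .3853 .3022 .0110 12.6
python3 - <<'E'
from h import *
j=manip.grab_frame("scene")[110:200,325:433]
cv2.imwrite("pics/m2.png",cv2.resize(j,(720,600),interpolation=2)[:,:,::-1])
E
```

```text
t 28.85 tcp [0.386  0.3025 0.0241] th 12.6 F [ 0.   0.6 -3.1] w 31.1
turn -0.0 units cur frame [-0.02  0.    0.44] units target frame [-0.02  0.    0.44]
```

View pics/m2.png

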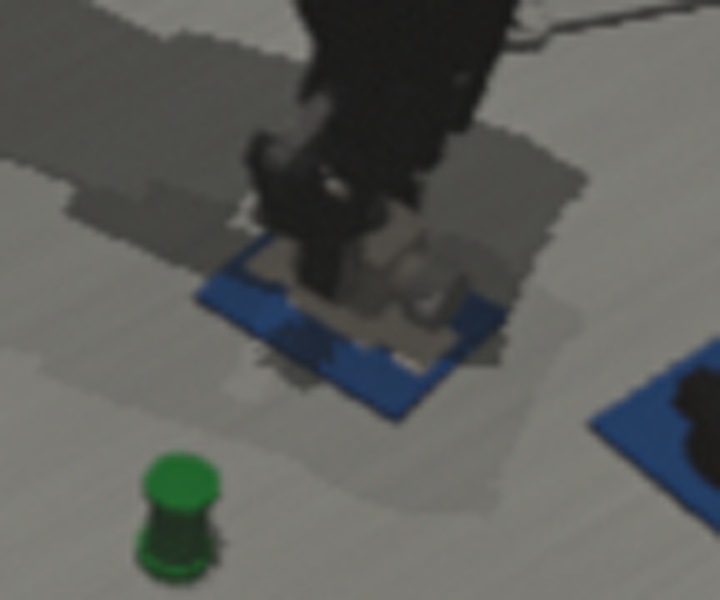

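The meter is held over the pad, aligned with the silver outline (400,290). Lowering.

drive_tool --commands "20 -.02 0 .15 0;20 0 0 .12 0;20 0 0 .08 0;20 0 0 .04 0;20 0 0 0 0;20 0 0 0 0;20 0 0 0 0;20 0 0 0 0"

```text
time: 29.9
tool_pos: [0.3848, 0.3021, 0.0118]
tool_rot: [-0.0, 0.994, 0.11, 0.0]
contact_force: [-0.9, -0.5, -1.3]
gripper_width: 0.362
```

```bash
python3 go.py .3853 .3022 .0110 12.6
```

```text
t 29.9 tcp [0.3848 0.3021 0.0118] th 12.6 F [-0.9 -0.5 -1.3] w 30.9
turn 0.0 units cur frame [0.02 0.   0.03] units target frame [0.02 0.   0.03]
```

drive_tool --commands "20 .01 0 .03 0;20 0 0 .02 0;20 0 0 0 0;20 0 0 0 0;55 0 0 0 0;55 0 0 0 0;55 0 0 0 0;55 0 0 0 0"

```text
time: 30.9
tool_pos: [0.3851, 0.3021, 0.0101]
tool_rot: [-0.0, 0.994, 0.11, 0.0]
contact_force: [-0.1, -0.9, -0.2]
gripper_width: 0.642
```

drive_tool --commands "55 0 0 -.6 0;55 0 0 -1 0;55 0 0 -1 0;55 0 0 -1 0;55 0 0 -.4 0;55 0 0 0 0;55 0 0 0 0;55 0 0 0 0"

```text
time: 31.9
tool_pos: [0.3842, 0.3016, 0.1287]
tool_rot: [0.001, 0.994, 0.11, -0.001]
contact_force: [-0.6, 0.3, -0.1]
gripper_width: 0.64
```

```bash
python3 go.py .5173 -.3989 .13
```

```text
t 31.9 tcp [0.3842 0.3016 0.1287] th 12.6 F [-0.6  0.3 -0.1] w 54.7
turn 0.0 units cur frame [-7.600e-01  2.376e+01 -2.000e-02] units target frame [-0.76 23.76 -0.04]
```

drive_tool --commands "60 -.03 1 0 0;60 -.03 1 0 0;60 -.03 1 0 0;60 -.03 1 0 0;60 -.03 1 0 0;60 -.03 1 0 0;60 -.03 1 0 0;60 -.03 1 0 0"

```text
time: 32.9
tool_pos: [0.43, 0.0654, 0.1293]
tool_rot: [-0.0, 0.994, 0.11, -0.001]
contact_force: [0.3, 0.1, -0.1]
gripper_width: 0.703
```

drive_tool --commands "60 -.03 1 0 0;60 -.03 1 0 0;60 -.03 1 0 0;60 -.03 1 0 0;60 -.03 1 0 0;60 -.03 1 0 0;60 -.03 1 0 0;60 -.03 1 0 0"

```text
time: 33.9
tool_pos: [0.4753, -0.1702, 0.1291]
tool_rot: [-0.001, 0.994, 0.11, -0.001]
contact_force: [0.1, 0.6, 0.2]
gripper_width: 0.702
```

drive_tool --commands "60 -.03 1 0 0;60 -.03 1 0 0;60 -.03 1 0 0;60 -.03 1 0 0;60 -.03 1 0 0;60 0 .7 0 0;60 0 0 0 0;60 0 0 0 0"

```text
time: 34.9
tool_pos: [0.5084, -0.3365, 0.1296]
tool_rot: [-0.001, 0.994, 0.11, -0.0]
contact_force: [-0.0, 0.1, 0.0]
gripper_width: 0.702
```

```bash
python3 go.py .5173 -.3989 .001
python3 - <<'E'
from h import *
i=manip.grab_frame("top")
j=manip.grab_frame("scene")
A=i[195:325,130:230];B=j[125:215,340:480]
cv2.imwrite("pics/k1.png",np.hstack([cv2.resize(A,(400,520),interpolation=2),cv2.resize(B,(400,520*0+257),interpolation=2) if 0 else cv2.copyMakeBorder(cv2.resize(B,(400,257),interpolation=2),0,263,0,0,0)])[:,:,::-1])
E
```

```text
t 34.9 tcp [ 0.5084 -0.3365  0.1296] th 12.62 F [-0.   0.1  0. ] w 59.9
turn 0.0 units cur frame [-0.16  2.1   4.29] units target frame [-0.17  2.1   4.29]
```

View pics/k1.png

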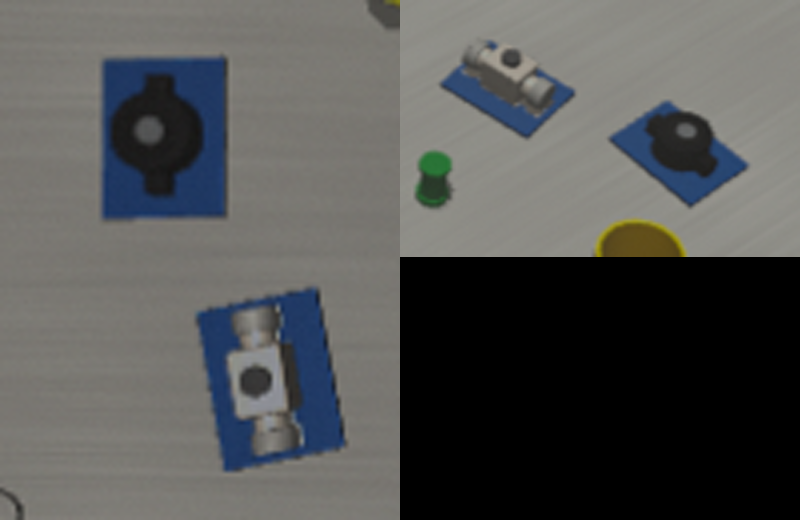

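Run:
```python
from h import *
f=lambda c:(np.float64(c)+.5)/4-.5+[130,195]
g=lambda c:(np.float64(c)-[400,0]+.5)/(20/7)-.5+[340,125]
W=lambda n,c,z:w(n,c,z).mean(0).round(4)
def ang(a):d=a[0]-a[1];return np.degrees(np.arctan2(d[1],d[0])).round(1)
print('cap top',W("top",f([(149,130)]),.031),W("top",f([(159,83),(159,187)]),.021),'pad',W("top",f([(103,59),(226,58),(227,217),(103,218)]),.005),'ang',ang(w("top",f([(159,83),(159,187)]),.021)),ang(w("top",f([(103,59),(103,218)]),.005)))
print('meter top',W("top",f([(256,381)]),.043),'pad',W("top",f([(197,313),(318,289),(345,445),(226,470)]),.005),'ang',ang(w("top",f([(253,312),(276,442)]),.021)),ang(w("top",f([(197,313),(226,470)]),.005)),ang(w("top",f([(318,289),(345,445)]),.005)))
print('cap sc',W("scene",g([(686,131)]),.031),'pad',W("scene",g([(667,101),(747,165),(690,206),(610,139)]),.005))
print('meter sc',W("scene",g([(512,58)]),.043),'pad',W("scene",g([(491,40),(574,94),(528,137),(442,85)]),.005))
```

```text
cap top [0.5296 0.3728] [0.5278 0.3702] pad [0.5277 0.372 ] ang 2.6 2.8
meter top [0.3851 0.301 ] pad [0.3852 0.3026] ang 12.5 13.1 12.1
cap sc [0.5284 0.3715] pad [0.528  0.3704]
meter sc [0.3864 0.2995] pad [0.3864 0.3012]
```

drive_tool --commands "60 -.1 .8 0 0;60 -.06 .8 .3 0;60 0 .5 .6 0;60 0 0 .8 0;60 0 0 .8 0;60 0 0 .6 0;60 0 0 0 0;60 0 0 0 0"

```text
time: 36.0
tool_pos: [0.5183, -0.4001, 0.0382]
tool_rot: [0.001, 0.994, 0.11, 0.0]
contact_force: [-0.5, -0.4, 0.3]
gripper_width: 0.7
```

```bash
python3 go.py .5173 -.3989 .001
```

```text
t 36.0 tcp [ 0.5183 -0.4001  0.0382] th 12.62 F [-0.5 -0.4  0.3] w 59.8
turn 0.0 units cur frame [-0.02 -0.05  1.24] units target frame [-0.02 -0.05  1.24]
```

drive_tool --commands "60 -.02 -.04 .4 0;60 0 0 .4 0;60 0 0 .2 0;60 0 0 .1 0;60 0 0 .05 0;60 0 0 0 0;60 0 0 0 0;60 0 0 0 0"

```text
time: 37.0
tool_pos: [0.517, -0.399, 0.003]
tool_rot: [0.0, 0.994, 0.11, 0.0]
contact_force: [-0.8, 0.1, -0.5]
gripper_width: 0.703
```

```bash
python3 go.py .5173 -.3989 .001
```

```text
t 37.0 tcp [ 0.517 -0.399  0.003] th 12.6 F [-0.8  0.1 -0.5] w 60.0
turn 0.0 units cur frame [ 0.01 -0.    0.07] units target frame [ 0.01 -0.    0.07]
```

drive_tool --commands "60 0 0 .06 0;60 0 0 0 0;28 0 0 0 0;28 0 0 0 0;28 0 0 0 0;28 0 0 0 0;28 0 0 0 0;28 0 0 0 0"

```text
time: 38.0
tool_pos: [0.5172, -0.3991, 0.0013]
tool_rot: [0.0, 0.994, 0.11, 0.0]
contact_force: [1.0, 0.0, 4.8]
gripper_width: 0.409
```

```bash
python3 go.py .6573 .0074 .08
```

```text
t 38.0 tcp [ 0.5172 -0.3991  0.0013] th 12.6 F [1.  0.  4.8] w 34.9
turn 0.0 units cur frame [  7.52 -12.2   -2.63] units target frame [  7.51 -12.2   -2.62]
```

drive_tool --commands "28 0 0 -.4 0;28 0 0 -.8 0;28 0 0 -1 0;28 0 0 -1 0;28 0 0 -.2 0;28 .3 -.5 0 0;28 .55 -.9 0 0;28 .55 -.9 0 0"

```text
time: 39.0
tool_pos: [0.5419, -0.3196, 0.1003]
tool_rot: [-0.002, 0.994, 0.11, -0.001]
contact_force: [-0.1, -0.5, 0.1]
gripper_width: 0.415
```

drive_tool --commands "28 .55 -.9 0 0;28 .55 -.9 0 0;28 .55 -.9 0 0;28 .55 -.9 0 0;28 .55 -.9 0 0;28 .55 -.9 0 0;28 .55 -.9 0 0;28 .55 -.9 0 0"

```text
time: 40.0
tool_pos: [0.6231, -0.0801, 0.1003]
tool_rot: [-0.001, 0.994, 0.11, -0.002]
contact_force: [-0.6, -0.6, -0.8]
gripper_width: 0.412
```

drive_tool --commands "28 .55 -.9 0 0;28 .55 -.9 0 0;28 .3 -.5 0 0;28 0 0 0 0;28 0 0 0 0;28 0 0 0 0;28 0 0 0 0;28 0 0 0 0"

```text
time: 41.0
tool_pos: [0.6504, -0.0067, 0.103]
tool_rot: [0.0, 0.994, 0.109, 0.0]
contact_force: [0.1, -0.6, -1.0]
gripper_width: 0.408
```

```bash
python3 go.py .6573 .0074 .0065
```

```text
t 41.0 tcp [ 0.6504 -0.0067  0.103 ] th 12.56 F [ 0.1 -0.6 -1. ] w 34.9
turn 0.0 units cur frame [ 0.33 -0.41  3.22] units target frame [ 0.33 -0.41  3.22]
```

drive_tool --commands "28 .2 -.2 0 0;28 .13 -.22 .5 0;28 0 0 .6 0;28 0 0 .6 0;28 0 0 .5 0;28 0 0 .3 0;28 0 0 0 0;28 0 0 0 0"

```text
time: 42.0
tool_pos: [0.658, 0.0081, 0.0287]
tool_rot: [0.0, 0.994, 0.11, 0.001]
contact_force: [-0.0, 0.2, 0.1]
gripper_width: 0.409
```

```bash
python3 go.py .6575 .0083 .0065
python3 - <<'E'
from h import *
j=manip.grab_frame("scene")[250:340,300:408]
cv2.imwrite("pics/s1.png",cv2.resize(j,(720,600),interpolation=2)[:,:,::-1])
E
```

```text
t 42.0 tcp [0.658  0.0081 0.0287] th 12.6 F [-0.   0.2  0.1] w 34.9
turn 0.0 units cur frame [-0.01 -0.01  0.74] units target frame [-0.01 -0.01  0.74]
```

View pics/s1.png

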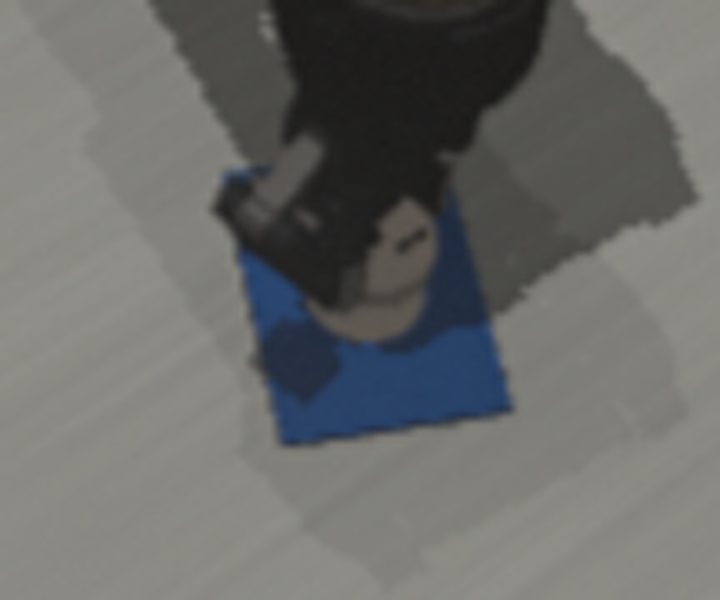

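The swirl plate (400,245) is held above its disc, roughly level. Lowering.

drive_tool --commands "28 -.01 0 .25 0;28 0 0 .2 0;28 0 0 .12 0;28 0 0 .08 0;28 0 0 .04 0;28 0 0 0 0;28 0 0 0 0;28 0 0 0 0"

```text
time: 43.05
tool_pos: [0.6572, 0.0082, 0.0074]
tool_rot: [0.0, 0.994, 0.11, 0.0]
contact_force: [-0.0, 0.2, -0.3]
gripper_width: 0.408
```

```bash
python3 go.py .6575 .0083 .0065
```

```text
t 43.05 tcp [0.6572 0.0082 0.0074] th 12.6 F [-0.   0.2 -0.3] w 34.8
turn 0.0 units cur frame [ 0.01 -0.    0.03] units target frame [ 0.01 -0.    0.03]
```

drive_tool --commands "28 0 0 .04 0;28 0 0 0 0;28 0 0 0 0;55 0 0 0 0;55 0 0 0 0;55 0 0 0 0;55 0 0 0 0;55 0 0 0 0"

```text
time: 44.05
tool_pos: [0.657, 0.0082, 0.006]
tool_rot: [-0.0, 0.994, 0.11, -0.0]
contact_force: [-0.3, -0.4, -0.9]
gripper_width: 0.644
```

drive_tool --commands "55 0 0 -.6 0;55 0 0 -1 0;55 0 0 -1 0;55 0 0 -1 0;55 -1 .6 0 0;55 -1 .8 0 0;55 -1 .8 0 0;55 -1 .8 0 0"

```text
time: 45.05
tool_pos: [0.5593, -0.1068, 0.1157]
tool_rot: [0.001, 0.994, 0.11, 0.001]
contact_force: [0.7, -1.1, 0.1]
gripper_width: 0.648
```

drive_tool --commands "55 -1 .8 0 0;55 -1 .8 0 0;55 -.4 .8 0 0;55 -.3 .9 0 0;55 0 .9 0 0;55 0 .9 0 0;55 0 .9 0 0;55 0 0 0 0"

```text
time: 46.05
tool_pos: [0.5204, -0.3008, 0.1157]
tool_rot: [0.001, 0.994, 0.109, 0.001]
contact_force: [0.7, 0.6, 0.0]
gripper_width: 0.645
```

```bash
cat > fin.py <<'E'
from h import *
# reference outline (camera-averaged pads) vs. parts: project pad edges for alignment in each crop
i=manip.grab_frame("top");j=manip.grab_frame("scene")
cr=[(i,(375,165)),(i,(162,259)),(i,(288,149)),(j,(340,132)),(j,(318,264)),(j,(222,306))]
t=[cv2.resize(a[v:v+60,u:u+72],(264,220),interpolation=2) for a,(u,v) in cr]
cv2.imwrite("pics/f1.png",np.vstack([np.hstack(t[:3]),np.hstack(t[3:])])[:,:,::-1])
E
python3 fin.py; python3 go.py .6 0 .1
```

```text
t 46.15 tcp [ 0.5199 -0.299   0.1148] th 12.58 F [ 0.5  1.1 -0.7] w 54.9
turn 0.0 units cur frame [ 4.78 -9.14  0.5 ] units target frame [ 4.78 -9.14  0.49]
```

View pics/f1.png

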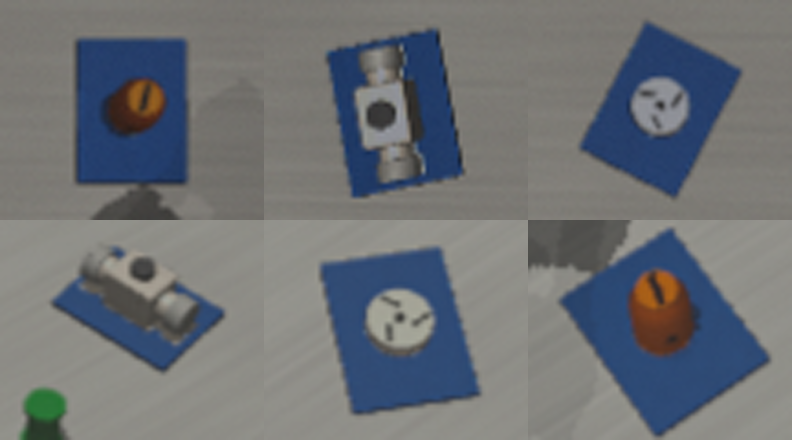

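Run:
```python
from h import *
s=220/60
F=lambda n,o,c,z,off:(w(n,(np.float64(c)-off+.5)/s-.5+o,z).mean(0)).round(4)
T=((162,259),(264,0));S=((340,132),(0,220))
print('meter top: boss',F("top",T[0],[(381,115)],.043,T[1]),'face',F("top",T[0],[(356,90),(404,83),(411,145),(363,151)],.037,T[1]),'stub ends top z.037?',F("top",T[0],[(381,50),(400,175)],.026,T[1]),'pad',F("top",T[0],[(328,52),(437,30),(463,175),(355,197)],.005,T[1]))
print('meter scene: boss',F("scene",S[0],[(144,267)],.043,S[1]),'face',F("scene",S[0],[(123,247),(180,275),(153,305),(98,278)],.037,S[1]))
T=((288,149),(528,0));S=((318,264),(264,220))
print('swirl top',F("top",T[0],[(660,106)],.015,T[1]),'pad',F("top",T[0],[(647,22),(741,71),(676,198),(580,149)],.005,T[1]))
print('swirl scene',F("scene",S[0],[(400,318)],.015,S[1]),'pad',F("scene",S[0],[(320,264),(440,247),(479,395),(353,413)],.005,S[1]))
# expected pixel check: meter model at pad centre, in the top crop of f1
P=np.array([.3853,.3032]);a=np.radians(12.6);X=np.array([np.cos(a),np.sin(a)]);Y=np.array([-X[1],X[0]])
for nm,u,v,z in(("boss",0,0,.043),("f1",.02,.016,.037),("f2",.02,-.016,.037),("f3",-.02,-.016,.037),("f4",-.02,.016,.037)):
    p=pix("top",[[*(P+u*X+v*Y),z]])[0];print(nm,((p-(162,259)+.5)*s-.5+(264,0)).round(1))
```

```text
meter top: boss [0.3848 0.3012] face [0.3833 0.3012] stub ends top z.037? [0.3861 0.3   ] pad [0.3849 0.3024]
meter scene: boss [0.3851 0.3007] face [0.3852 0.2967]
swirl top [0.6572 0.0083] pad [0.6568 0.0077]
swirl scene [0.6572 0.0071] pad [0.6574 0.0063]
boss [377.7 114.2]
f1 [349.6  87.8]
f2 [400.1  77.3]
f3 [411.4 140.1]
f4 [360.7 150.7]
```

All parts are within about 1.5 mm of centre and the arm is clear, so I am handing in.

```bash
python3 -c "
from plant import manip
print(manip.state()['time'],manip.job_done())"
```

```text
the job is handed in; nothing more can be done
46.15 None
```

I set the nozzle, cap, chrome meter and swirl plate on their own pads, in that order, each lowered into contact before release. I handed the job in at 46 s of the 106 s allowed. The largest force reading at the end of any move was about 6 N. The look-alikes were not handled, and the cup was still standing where it was in the pictures I viewed.

My last checks, from the two cameras:

| Part | Offset from pad centre | Alignment |
|---|---|---|
| Nozzle | about 1 mm (top) to 1.8 mm (scene) | round, none needed |
| Cap | about 1 mm | ears within about 0.5° |
| Meter | about 1–2 mm toward −y | length within about 1° |
| Swirl plate | under 1 mm | round, none needed |

Two things did not fully agree:
- **Cameras:** they differ from each other by 1–2 mm, as the calibration note allows.
- **Meter:** its boss and its block corners gave readings up to 4 mm apart in the scene view. I trusted the boss and did not nudge the meter.

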